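# Pack the bioreactor spares case

### The arm

A 7-joint arm with a two-finger parallel gripper is mounted at the origin on the work surface. World frame = base frame: x ahead of the robot, y to its left, z up, the work surface at z = 0. Lengths are in m, angles in degrees, forces in N, time in s.
With the tool pointing down it reaches from about 0.425 to 0.825 m from the base axis. Payload 3.6 kg.
Tool frame: the origin (TCP) lies between the finger pads; the fingertips stand 8 mm ahead of it and the grasp point (between the pads) lies 11 mm behind it; z points along the fingers, y is the direction in which the jaws open and shut (so a half turn about z gives the same grasp; the last joint's range is limited). The gripper opens to 93 mm and grips with 3 to 60 N. Pads are 15 mm wide; open, the fingers measure 128 mm over their backs; the gripper's body (75 mm by 188 mm) begins 65 mm behind the grasp point.
Start: joints at [75.659, 35.231, -0.722, 81.555, 0.464, 63.22, -2.315], TCP at [0.144, -0.634, 0.227] pointing down, gripper open.
Joint ranges: [-178.69, 178.69], [-17.37, 117.87], [-77.05, 75.6], [15.02, 138.74], [-78.02, 258.01], [0.78, 113.62], [-162.83, 162.83]. Speed limits (degrees/s): [159.86, 159.86, 180, 180, 180, 180, 180].

### API

Orientations are given as [roll, pitch, yaw] about the fixed x, y, z axes, in that order (R = Rz(yaw) Ry(pitch) Rx(roll)).
In Python, from workcell import manip gives the robot as it stands. Calls block until the motion is done:
- manip.goto(position, orientation): joint-space move of the TCP to a pose.
- manip.line_to(position, frame=None, velocity=0.15, until_force=None): straight line of the TCP; frame=None keeps the orientation; velocity is the mean speed in m/s. With until_force (N) it stops when the force on the tool has changed by that much, and returns True; else False.
- manip.movej(angles): joint-space move.
- manip.let_go() and manip.close(): open the fingers fully, or close them until they stop; the grip force is fixed at half the most.
- manip.dwell(seconds).
- manip.inverse_kinematics(position, orientation): joint angles nearest the present ones, or None.
- manip.observe(): the state.
- manip.capture(name): name is "scene" or "top" or "wrist"; returns the picture (384x512x3 uint8, red, green, blue); there is no depth.
- manip.camera_model(name): a dict with "vertical_fov" (degrees; the focal length in pixels is half the picture's height over the tangent of half this angle, whatever the lens; pixels are square), "cx", "cy" (the principal point, pixels), "R" (3x3) and "t" (3): a world point X has camera coordinates R X + t; the wrist camera has in their place "T_tool_cam" (4x4, takes a point from camera to tool coordinates, whose origin is the TCP and whose axes are the flange's). Camera axes: x right, y down, z forward; pixel columns grow to the right and rows downward; lengths in m; the calibration is good to about 2 mm. A picture is of the moment at which its call begins: read the wrist's pose just before it. camera_model takes no time and is no camera call.
A pose or a line that the arm cannot do raises manip.PlanningError and nothing moves.
- manip.close_job(): hands the job in, once; it reports no verdict.
The state is a dict: "t": time; "joint_pos": joint angles; "joint_vel": joint speeds; "joint_torque": joint torques, N m; "position": TCP position; "tool_rot": TCP orientation; "contact_force": force on the tool from outside, world axes, zero at the start; "moment": the same for the moment, N m; "gripper_width": opening from 0.0 (shut) to 1.0 (fully open).
Only numpy, scipy, OpenCV 4.12 (cv2) and the standard library are available. Lean on these libraries where they do the work, as an engineer would, in place of code of your own. Each camera call takes 0.05 s, during which the arm holds its last target.

### The job

Flip both spring clips well off the ends of the white transport case, then lift the lid off and lay it flat, right way up, in the middle of the empty plain grey mat. Pack the case: lay every steel disc and every rectangular steel plate flat at the bottom of its own pocket (discs in the square pockets, plates in the rectangular ones), then stand one aluminium bridge over each of the two rows, fully down with its legs in the slots; the bridges go on only after the parts beneath them. Leave the other things on the bench where they are.

Things in the scene. Friction and masses are not known exactly. Their poses are not given: they have to be found in the camera images.
- case: White open case fixed to the bench, 132 (x) by 204 (y) by 58 mm high, walls 6, inner floor 8 mm up. Origin: centre of underside; z up. 6 mm ribs on the floor form two rows along y (x = -33, +33), each with a disc pocket, a plate pocket and a bridge-leg slot near each end wall (y = -81, +81). A seated bridge lies along y, centred over x = -33 or +33, y = 0, with 4 to 5 mm play each way.
- lid_handle (a point): Centre of the lid's black bar handle: 16 mm wide (x), 100 long (y), 14 thick, on posts at y = -40, +40; 25 mm above the lid's upper face, 36 mm above the lower edge of its lip (so 36 mm up with the lid on the bench). Lid: loose white sheet 140 by 212 by 6 mm, 0.35 kg, on the case rim at first, its 5 mm lip inside the case with 2.5 mm play. z up.
- lid_mat: Plain grey, empty flat mat 250 by 270 mm (1 mm, flush with the bench) on one side of the case, where the lid is to be laid. Origin at its centre.
- clip_a (a joint): Steel spring clip at the case's +y end, rad: 0 closed (upright, hook 2 mm above the lid's edge), grows as its upper end swings outward (case +y) and down, stop at 1.9. Past 0.6 the hook clears the lid; well off is 0.8 or more. Stiff hinge (0.12 N m, 2 N at the tab), stays where left; its axis runs along case x, 34 mm above the bench, 108 mm +y of the case's centre.
- clip_a_tab (a point): Point on the upright tab of clip_a, 60 mm from the hinge and 11 mm below the tab's end. The tab is 30 mm wide (case x), 4 mm thick, and rises to 105 mm above the bench when closed (41 mm above the lid). z axis from hinge to tab end, y axis outward when closed. Push its inner face outward to open.
- clip_b (a joint): Steel spring clip at the case's -y end, rad: 0 closed (upright, hook 2 mm above the lid's edge), grows as its upper end swings outward (case -y) and down, stop at 1.9. Past 0.6 the hook clears the lid; well off is 0.8 or more. Stiff hinge (0.12 N m, 2 N at the tab), stays where left; its axis runs along case x, 34 mm above the bench, 108 mm -y of the case's centre.
- clip_b_tab (a point): Point on the upright tab of clip_b, 60 mm from the hinge and 11 mm below the tab's end. The tab is 30 mm wide (case x), 4 mm thick, and rises to 105 mm above the bench when closed (41 mm above the lid). z axis from hinge to tab end, y axis outward when closed. Push its inner face outward to open.
- disc_pocket0 (a point): Centre of the floor of a disc pocket of the case, 46 by 46 mm between 6 mm ribs (at case x = -33, y = +40 mm).
- plate_pocket0 (a point): Centre of the floor of a plate pocket of the case, 38 (case x) by 62 (case y) mm between 6 mm ribs (at case x = -33, y = -36 mm).
- disc_pocket1 (a point): Centre of the floor of a disc pocket of the case, 46 by 46 mm between 6 mm ribs (at case x = +33, y = +40 mm).
- plate_pocket1 (a point): Centre of the floor of a plate pocket of the case, 38 (case x) by 62 (case y) mm between 6 mm ribs (at case x = +33, y = -36 mm).
- disc_a_mid (a point): Centre of a solid steel disc, diameter 40 mm, 15 mm thick, lying flat (centre 7.5 mm above what it lies on); about 0.14 kg. May be absent.
- disc_b_mid (a point): Centre of a solid steel disc, diameter 40 mm, 15 mm thick, lying flat (centre 7.5 mm above what it lies on); about 0.14 kg. May be absent.
- plate_a_mid (a point): Centre of a solid steel rectangular plate, 32 (its x) by 56 (its y) by 15 mm, lying flat (centre 7.5 mm above what it lies on); about 0.2 kg. May be absent.
- plate_b_mid (a point): Centre of a solid steel rectangular plate, 32 (its x) by 56 (its y) by 15 mm, lying flat (centre 7.5 mm above what it lies on); about 0.2 kg. May be absent.
- bridge_a_grip (a point): Centre of the black grip block of an aluminium bridge: a strip 36 (x) by 174 (y) by 5 mm on a leg 12 mm thick, 20 mm high, across each end (y = -81, +81). The block on its middle is 24 (x) by 30 (y) by 20 mm high, its centre 35 mm above the feet. Symmetric end for end, 0.12 kg. z up.
- bridge_b_grip (a point): Centre of the black grip block of an aluminium bridge: a strip 36 (x) by 174 (y) by 5 mm on a leg 12 mm thick, 20 mm high, across each end (y = -81, +81). The block on its middle is 24 (x) by 30 (y) by 20 mm high, its centre 35 mm above the feet. Symmetric end for end, 0.12 kg. z up.
- media_bottle: Glass media bottle with a blue cap, 70 mm across, 150 mm high; a bystander, not part of the kit. Origin at the centre of its underside.
- sample_jar: Small amber sample jar, 60 mm across, 85 mm high; a bystander, not part of the kit. Origin at the centre of its underside.
- screw_cap: Loose blue screw cap, 42 mm across, 18 mm high; a bystander, not part of the kit. Origin at the centre of its underside.
- seal_ring: Small white seal ring, 26 mm across, 6 mm high; a bystander, not part of the kit. Origin at the centre of its underside.
- spanner: Steel spanner 150 mm long, lying flat; a bystander, not part of the kit. Origin at the centre of its underside.
- dish: Clear round dish, 90 mm across, 15 mm high; a bystander, not part of the kit. Origin at the centre of its underside.
Not all that is in view belongs to the job. Leave any brown or yellow look-alike of the part that bears disc_b_mid alone.

How it is judged:
By the outcome, as a careful person would: the job done as asked, in the order asked, and still so for the second after the job is handed in, with the robot touching nothing.
Of disc_a, disc_b, plate_a, plate_b only 2 to 4 are there at a start; the rules pass over those that are not, and their reading is None.
At some moment in a run one of disc_a, disc_b, plate_a, plate_b, bridge_a, bridge_b may be knocked a few centimetres aside while the robot is not near it.
Once in a run the grip may slacken for a moment while it holds something.
It also fails if it takes over 210 s, if anything falls off the work surface, if the arm or the gripper's body presses on something with over 40 N, if the wrist force passes 120 N, or if a joint passes its speed limit or range.

## Working session

There is one attempt and no reset: what is moved stays moved. The work goes in short steps, each a Python script; the robot and the scene stay as the last script left them, time stands still between calls to the robot, and variables do not carry over. Pictures are saved under pics/ and viewed, and the job is handed in when it is done.

```bash
ls; mkdir -p pics; python3 - <<'E'
from workcell import manip
import cv2
for n in("scene","top","wrist"):
    im=manip.capture(n); cv2.imwrite(f"pics/{n}0.png",im[:,:,::-1])
    m=manip.camera_model(n); print(n,{k:(v.round(3).tolist() if hasattr(v,'round') and not isinstance(v,float) else v) for k,v in m.items()})
s=manip.observe(); print(s)
E
```

```text
pics
scene {'vertical_fov': 56.768851235332825, 'cx': 255.01693551187185, 'cy': 195.74211205664548, 'R': [[-0.842, 0.54, -0.009], [0.409, 0.627, -0.663], [-0.352, -0.561, -0.749]], 't': [0.43, -0.134, 1.206]}
top {'vertical_fov': 55.69083309918739, 'cx': 255.79466380216746, 'cy': 188.56479586753173, 'R': [[0.004, -1.0, 0.012], [-0.995, -0.005, -0.098], [0.098, -0.011, -0.995]], 't': [-0.004, 0.506, 1.1]}
wrist {'vertical_fov': 62.157015283836955, 'cx': 254.05211566143626, 'cy': 191.00291931964503, 'T_tool_cam': [[-0.001, -0.969, -0.246, 0.069], [1.0, -0.001, -0.001, -0.0], [0.001, -0.246, 0.969, -0.157], [0.0, 0.0, 0.0, 1.0]]}
{'t': 0.15, 'joint_pos': array([75.6589677 , 35.27500046, -0.72399991, 81.61713671,  0.46231871,
       63.21995224, -2.31470602]), 'joint_vel': array([-0.0655036 , -0.20784001, -0.03985742, -0.31822044,  0.05767292,
       -0.01877722, -0.08234942]), 'joint_torque': array([ 3.68733427e-04, -4.59347105e+01,  2.09372132e-01, -1.65941459e+01,
       -6.11121906e-02,  1.81736512e-02,  1.56451879e-04]), 'position': array([ 0.14416486, -0.63322515,  0.22578235]), 'tool_rot': array([-1.79890697e+02, -1.35700970e-03,  1.28265021e+01]), 'contact_force': array([ 0.62227647, -0.26976039, -0.38773146]), 'moment': array([ 0.02255863, -0.00702605, -0.05932217]), 'gripper_width': 0.9986510241946408}
```

View pics/top0.png

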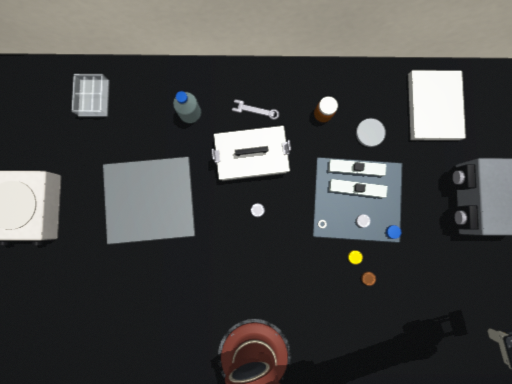

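View pics/scene0.png

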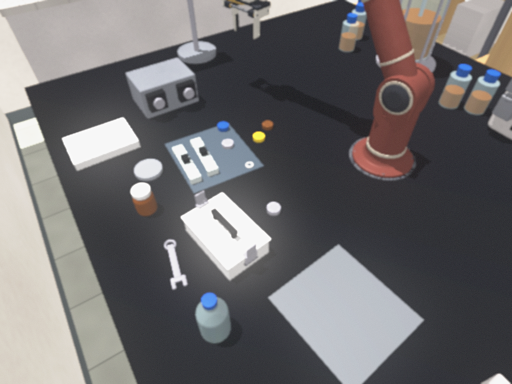

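View pics/wrist0.png

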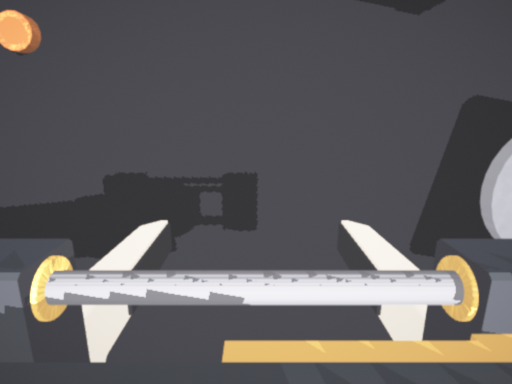

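```bash
cat > h.py <<'E'
from workcell import manip
import cv2, numpy as np
from scipy.spatial.transform import Rotation as Ro
def cam(name,st=None):
    m=manip.camera_model(name); f=192/np.tan(np.radians(m["vertical_fov"])/2)
    K=np.array([[f,0,m["cx"]],[0,f,m["cy"]],[0,0,1]])
    if name=="wrist":
        T=np.eye(4);T[:3,:3]=Ro.from_euler("xyz",st["tool_rot"],degrees=True).as_matrix();T[:3,3]=st["position"]
        W=np.linalg.inv(T@np.array(m["T_tool_cam"])); return K,W[:3,:3],W[:3,3]
    return K,np.array(m["R"]),np.array(m["t"])
def shot(name,fn=None,scale=1):
    st=manip.observe(); im=manip.capture(name)[:,:,::-1].copy(); c=cam(name,st)
    if fn: cv2.imwrite("pics/"+fn,im)
    return im,c
def ray(c,px,z):
    K,R,t=c; px=np.atleast_2d(px).astype(float)
    d=(np.linalg.inv(K)@np.c_[px,np.ones(len(px))].T); d=(R.T@d).T; o=-R.T@t
    s=(z-o[2])/d[:,2]; return o+d*s[:,None]
def proj(c,X):
    K,R,t=c; X=np.atleast_2d(X); p=(K@((R@X.T)+t[:,None])).T; return p[:,:2]/p[:,2:]
def pose(): 
    s=manip.observe(); return s["position"].round(4),s["tool_rot"].round(1),round(s["t"],2),s["contact_force"].round(1),round(s["gripper_width"]*93,1)
E
python3 - <<'E'
from h import *
im=cv2.imread("pics/top0.png"); c=cam("top")
for n,p,z in [("mat",(148,200),0),("mat2",(358,199),0),("lidTop",(251,152),.07),("d1",(257,210),.015),("d2",(363,221),.015),("bA",(359,167),.045),("bB",(360,188),.045),("yel",(355,257),.015),("bro",(369,279),.015),("ring",(322,224),0)]:
    X=ray(c,p,z)[0]; print(n,X.round(3),np.hypot(X[0],X[1]).round(3))
K,R,t=c;print(-R.T@t)
cv2.imwrite("pics/tc.png",cv2.resize(im[85:300,190:430],None,fx=3.2,fy=2.7,interpolation=cv2.INTER_CUBIC))
E
```

```text
mat [0.471 0.336 0.   ] 0.579
mat2 [ 0.477 -0.326  0.   ] 0.578
lidTop [0.612 0.013 0.07 ] 0.612
d1 [ 0.441 -0.006  0.015] 0.441
d2 [ 0.408 -0.336  0.015] 0.528
bA [ 0.572 -0.318  0.045] 0.655
bB [ 0.508 -0.32   0.045] 0.6
yel [ 0.297 -0.308  0.015] 0.428
bro [ 0.231 -0.35   0.015] 0.419
ring [ 0.398 -0.211  0.   ] 0.45
[0.39627806 0.01031616 1.14424688]
```

View pics/tc.png

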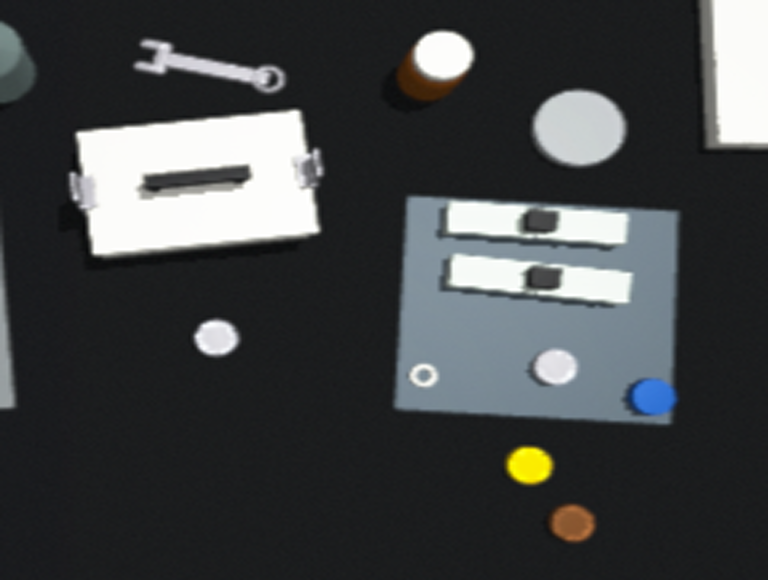

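```bash
python3 - <<'E'
from h import *
print(manip.inverse_kinematics([.61,-.06,.34],[180,0,94]),manip.inverse_kinematics([.61,-.06,.34],[180,0,-86]))
manip.goto([.61,-.06,.34],[180,0,94])
manip.dwell(.3)
im,c=shot("wrist","w1.png"); print(pose())
g=(im.min(axis=2)>200).astype(np.uint8)
n,l,s,ce=cv2.connectedComponentsWithStats(g)
for i in range(1,n):
    if s[i,4]>150: print(s[i],ce[i].round(1))
E
```

```text
[ 23.11175151  30.40316767 -34.36807744  76.60761401  16.9769218
  78.07643943  -7.03165673] [ -28.84466943   38.89697813   65.02071347   78.41757554  -34.90798683
   84.05892237 -141.61775885]
(array([ 0.61  , -0.0602,  0.34  ]), array([-180.,    0.,   94.]), 3.14, array([-0.1, -0.7, -0.1]), 93.2)
[  202    17   112   171 12368] [266.9 104. ]
[220  76  21  24 434] [230.7  87.9]
[170 306  25  38 338] [181.6 329. ]
[209 306  25  45 451] [219.1 333.3]
```

View pics/w1.png

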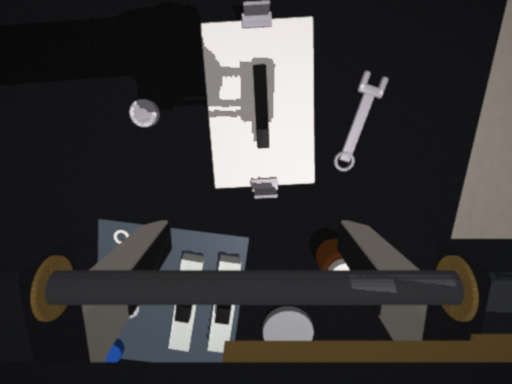

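```bash
python3 - <<'E'
from h import *
im=cv2.imread("pics/w1.png")
cv2.imwrite("pics/w1c.png",cv2.resize(im[0:210,180:340],None,fx=3.7,fy=2.8,interpolation=cv2.INTER_CUBIC))
st={"position":np.array([.61,-.0602,.34]),"tool_rot":np.array([180,0,94.])}
c=cam("wrist",st)
P=ray(c,[(203,25),(312,17),(315,183),(216,188)],.064); print(P.round(4))
m=P.mean(0);print("ctr",m, [np.linalg.norm(P[i]-P[(i+1)%4]).round(4) for i in range(4)])
h=ray(c,[(253,65),(266,64),(269,147),(258,148)],.096);print(h.round(4),h.mean(0))
im=cv2.imread("pics/top0.png"); g=(im.min(axis=2)>110).astype(np.uint8);n,l,s,ce=cv2.connectedComponentsWithStats(g)
k=l[165,251]; pts=cv2.findContours((l==k).astype(np.uint8),0,1)[0][0]; ap=cv2.approxPolyDP(cv2.convexHull(pts),4,True)[:,0];print(ap)
print(ray(cam("top"),ap,.064).round(4))
E
```

```text
[[ 0.5355  0.106   0.064 ]
 [ 0.6693  0.1242  0.064 ]
 [ 0.6972 -0.0841  0.064 ]
 [ 0.5598 -0.1008  0.064 ]]
ctr [0.61547609 0.01134341 0.064     ] [np.float64(0.135), np.float64(0.2102), np.float64(0.1384), np.float64(0.2082)]
[[ 0.6009  0.0598  0.096 ]
 [ 0.6162  0.0619  0.096 ]
 [ 0.6275 -0.0352  0.096 ]
 [ 0.6138 -0.0374  0.096 ]] [0.61460299 0.0122806  0.096     ]
[[283 126]
 [290 147]
 [288 171]
 [219 179]
 [212 155]
 [215 133]]
[[ 0.6941 -0.0838  0.064 ]
 [ 0.6293 -0.1047  0.064 ]
 [ 0.556  -0.0983  0.064 ]
 [ 0.5307  0.1084  0.064 ]
 [ 0.6034  0.1304  0.064 ]
 [ 0.671   0.1224  0.064 ]]
```

View pics/w1c.png

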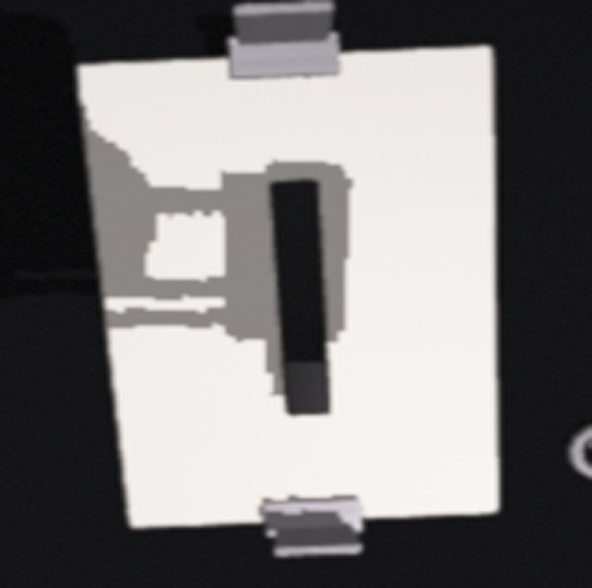

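```bash
cat >> h.py <<'E'
C=np.array([.6147,.012]); YAW=7.2
def cs(x,y,z):
    a=np.radians(YAW); return [C[0]+x*np.cos(a)-y*np.sin(a),C[1]+x*np.sin(a)+y*np.cos(a),z]
E
python3 - <<'E'
from h import *
print("bottle cap top",ray(cam("top"),(181.5,96),.15),ray(cam("scene"),(209,300),.15))
a=np.radians(YAW)
def loc(p): d=np.array(p[:2])-C; return d[0]*np.cos(a)+d[1]*np.sin(a),-d[0]*np.sin(a)+d[1]*np.cos(a)
print(loc(ray(cam("top"),(181.5,96),.15)[0]))
manip.close()
O=[180,0,90+YAW]
for q in [cs(0,.085,.2),cs(0,.15,.066),cs(0,-.15,.066),cs(0,-.085,.2)]: print(np.round(manip.inverse_kinematics(q,O),0))
E
```

```text
bottle cap top [[0.75463266 0.20914319 0.15      ]] [[0.75472175 0.21167871 0.15      ]]
(np.float64(0.16353784111545558), np.float64(0.17805044333926362))
[  8.  37. -33.  90.  22.  60. -23.]
[ -1.  46. -28.  96.  28.  45. -34.]
[ 26.  48. -28.  90.  27.  49.  -5.]
[ 23.  38. -33.  87.  22.  62.  -7.]
```

```bash
python3 - <<'E'
from h import *
O=[180,0,90+YAW]
for s in (-1,1):
    manip.goto(cs(0,s*.083,.16),O)
    manip.line_to(cs(0,s*.083,.087),velocity=.1)
    manip.line_to(cs(0,s*.112,.087),velocity=.06); print(pose())
    manip.line_to(cs(0,s*.150,.076),velocity=.06); print(pose())
    manip.line_to(cs(0,s*.152,.066),velocity=.05); print(pose())
    manip.line_to(cs(0,s*.150,.18),velocity=.15)
manip.goto([.61,-.06,.34],[180,0,97]); manip.let_go(); manip.dwell(.2)
im,c=shot("wrist","w2.png");shot("scene","s2.png");print(pose())
E
```

```text
(array([ 0.6286, -0.1002,  0.087 ]), array([-1.80e+02,  1.00e-01,  9.72e+01]), 6.86, array([-0.3,  0.3, -0.6]), 0.6)
(array([ 0.6335, -0.1382,  0.0759]), array([-1.80e+02,  1.00e-01,  9.72e+01]), 7.67, array([-0.5, -0.8,  0.4]), 0.3)
(array([ 0.6333, -0.1389,  0.0654]), array([-179.9,   -0. ,   97.2]), 8.02, array([-0.1, -0.5, -0.7]), 0.6)
(array([0.6005, 0.1242, 0.0871]), array([ 1.80e+02, -1.00e-01,  9.72e+01]), 11.38, array([ 0.4,  0. , -0.2]), 0.4)
(array([0.5957, 0.1622, 0.0761]), array([ 1.80e+02, -1.00e-01,  9.72e+01]), 12.18, array([-0.3, -1.2,  1.4]), 0.8)
(array([0.5953, 0.1627, 0.0654]), array([-179.9,    0. ,   97.2]), 12.53, array([0.4, 0.1, 0.4]), 0.7)
(array([ 0.61, -0.06,  0.34]), array([180.,  -0.,  97.]), 16.27, array([ 0.1, -0.3,  0.3]), 93.2)
```

View pics/w2.png

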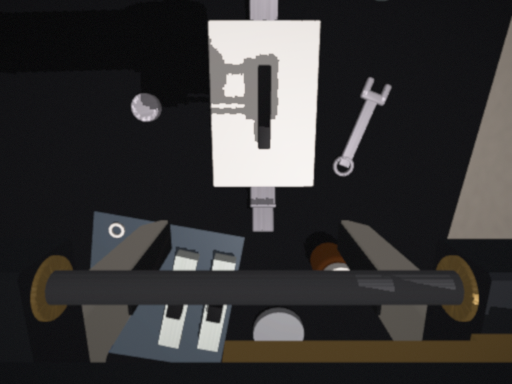

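View pics/s2.png

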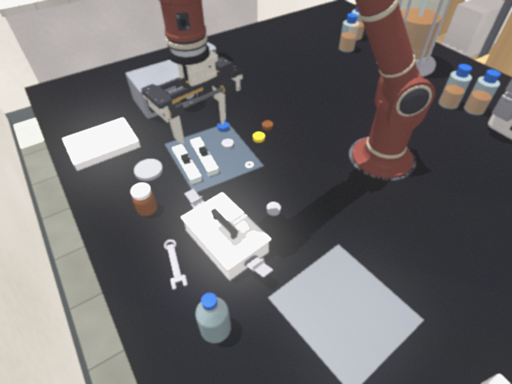

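```bash
python3 - <<'E'
from h import *
c=cam("top"); im,c=shot("top","t2.png")
g=cv2.inRange(im,(80,80,80),(190,190,190)); n,l,s,ce=cv2.connectedComponentsWithStats(g); k=l[200,148]; print(s[k],ce[k])
pts=cv2.findContours((l==k).astype(np.uint8),0,1)[0][0][:,0]
P=ray(c,pts,0)[:,:2]; r=cv2.minAreaRect((P*1000).astype(np.float32)); print(r)
c2=cam("scene"); print(ray(c2,[(339,246),(422,319),(349,384),(270,297)],0).round(3))
# clips
cw=cam("wrist",{"position":np.array([.61,-.06,.34]),"tool_rot":np.array([180,0,97.])})
for th in (.9,1.0,1.1,1.2): print(th,proj(cw,cs(0,-.108-.071*np.sin(th),.034+.071*np.cos(th))), proj(c2,cs(0,.108+.071*np.sin(th),.034+.071*np.cos(th))))
E
python3 -c "
import cv2;im=cv2.imread('pics/s2.png');cv2.imwrite('pics/s2c.png',cv2.resize(im[180:290,170:290],None,fx=5,fy=5,interpolation=2))"
```

```text
[ 103  157   92   87 6948] [148.05483592 199.93753598]
((472.9195861816406, 335.75994873046875), (251.9467315673828, 272.3233337402344), 5.548645496368408)
[[0.364 0.195 0.   ]
 [0.338 0.454 0.   ]
 [0.576 0.465 0.   ]
 [0.606 0.215 0.   ]]
0.9 [[263.80658941 229.02850871]] [[265.06521348 266.15251612]]
1.0 [[263.67834708 230.2920568 ]] [[266.17603714 268.57583342]]
1.1 [[263.547302   231.03283242]] [[267.11293505 270.89711865]]
1.2 [[263.41501799 231.26559814]] [[267.8663969  273.08956337]]
```

View pics/s2c.png

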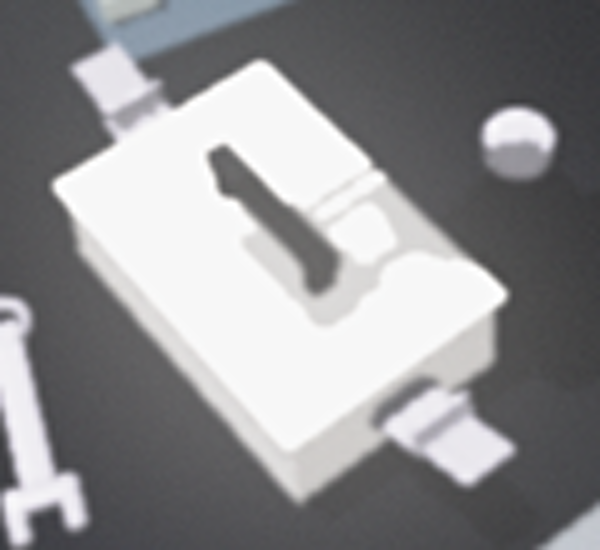

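```bash
python3 - <<'E'
from h import *
M=[.472,.3355]
O=[180,0,90+YAW]; O2=[180,0,95.5]
print(np.round(manip.inverse_kinematics([*M,.03],O2)))
manip.goto(cs(0,0,.16),O)
manip.line_to(cs(0,0,.079),velocity=.1); print(pose())
manip.close(); print(pose())
manip.line_to(cs(0,0,.11),velocity=.06); print(pose())
manip.line_to(cs(0,0,.27),velocity=.15); print(pose())
im,c=shot("scene","s3.png")
E
```

```text
[-20.  46. -28. 103.  33.  39. -62.]
(array([0.6153, 0.0122, 0.0797]), array([179.9,  -0. ,  97.2]), 18.08, array([ 0.4, -0.3, -0.2]), 92.7)
(array([0.6143, 0.0119, 0.0789]), array([-179.9,    0. ,   97.2]), 19.26, array([-2.2,  1.1,  0.2]), 15.4)
(array([0.6146, 0.0118, 0.1101]), array([-180. ,    0. ,   97.2]), 19.93, array([-0.5, -0.3, -2.5]), 15.8)
(array([0.614 , 0.0118, 0.2688]), array([-179.9,    0. ,   97.2]), 21.14, array([-0.9, -0.4, -3.9]), 15.7)
```

View pics/s3.png

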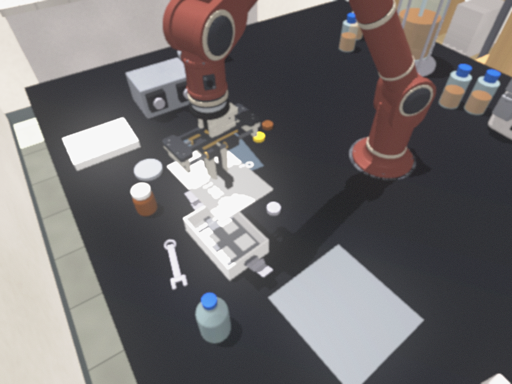

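```bash
python3 - <<'E'
from h import *
M=[.472,.3355]
O2=[180,0,95.5]
manip.line_to([*M,.2],O2,velocity=.2); print(pose())
print(manip.line_to([*M,.045],velocity=.12,until_force=8)); print(pose())
print(manip.line_to([*M,.022],velocity=.03,until_force=4)); print(pose())
manip.let_go(); manip.dwell(.2)
manip.line_to([*M,.15],velocity=.15); print(pose())
manip.goto([.61,-.06,.34],[180,0,97.2]); manip.dwell(.2)
shot("wrist","w4.png");shot("top","t4.png");print(pose())
E
```

```text
(array([0.4729, 0.3343, 0.2001]), array([180. ,   0. ,  95.4]), 23.14, array([ 0.4,  0.1, -3.9]), 16.0)
False
(array([0.4725, 0.336 , 0.0458]), array([ 1.799e+02, -1.000e-01,  9.550e+01]), 24.58, array([-0.8, -0.5, -2.6]), 15.5)
True
(array([0.4719, 0.3353, 0.0257]), array([-180. ,    0. ,   95.5]), 25.2, array([1. , 0.4, 2.5]), 16.0)
(array([0.4715, 0.3349, 0.1491]), array([-179.7,    0.2,   95.5]), 27.67, array([-0.8, -0.5, -0.3]), 93.2)
(array([ 0.61  , -0.0593,  0.3398]), array([-180. ,   -0. ,   97.3]), 29.65, array([-1.1,  0.5, -0.7]), 92.9)
```

View pics/w4.png

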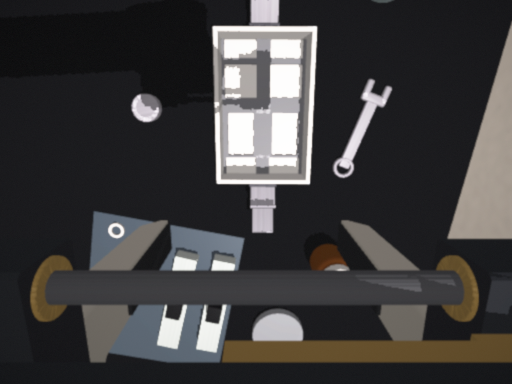

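View pics/t4.png

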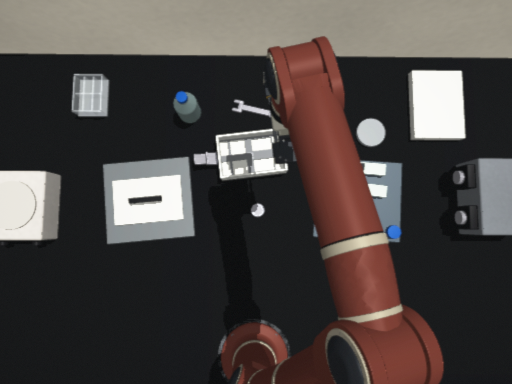

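```bash
python3 - <<'E'
from h import *
im=cv2.imread("pics/w4.png")
c=cam("wrist",{"position":np.array([.61,-.0593,.3398]),"tool_rot":np.array([180,0,97.3])})
P=ray(c,[(214,28),(316,28),(311,184),(218,184)],.058);print(P.round(4),P.mean(0).round(4),[np.linalg.norm(P[i]-P[(i+1)%4]).round(4) for i in range(4)])
d=P[0]+P[1]-P[2]-P[3];print(np.degrees(np.arctan2(-d[0],d[1])))
o=cv2.resize(im[10:200,195:335],None,fx=3.1,fy=3.1,interpolation=2)
for x,y in [(-33,40),(33,40),(-33,-36),(33,-36)]:
    p=proj(c,cs(x/1e3,y/1e3,.008))[0]; print(p)
    hx,hy=(23,23) if y>0 else (19,31)
    q=np.array([proj(c,cs((x+a*hx)/1e3,(y+b*hy)/1e3,.008))[0] for a,b in((-1,-1),(1,-1),(1,1),(-1,1))])
    cv2.polylines(o,[((q-[195,10])*3.1).astype(int)],True,(0,0,255),1)
cv2.imwrite("pics/w4c.png",o)
E
```

```text
[[ 0.5392  0.1019  0.058 ]
 [ 0.6665  0.1181  0.058 ]
 [ 0.6945 -0.0815  0.058 ]
 [ 0.564  -0.098   0.058 ]] [0.616  0.0101 0.058 ] [np.float64(0.1284), np.float64(0.2015), np.float64(0.1315), np.float64(0.2015)]
7.51942133538743
[240.47192192  80.71743138]
[285.79311208  80.74737152]
[240.96481481 133.61584109]
[284.5330678 133.6449959]
```

View pics/w4c.png

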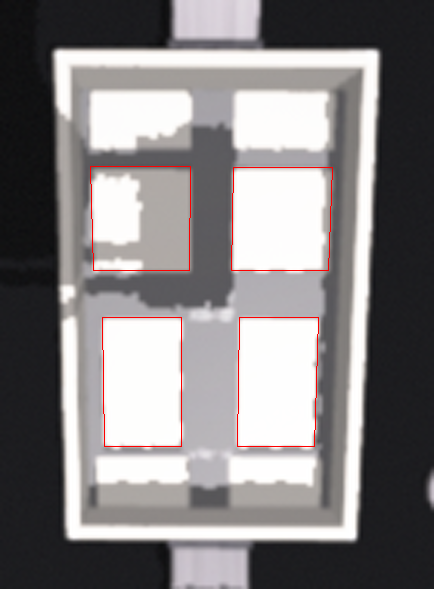

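```bash
python3 - <<'E'
from h import *
O=[180,0,97.2]
manip.goto(cs(0,.02,.12),O); manip.close()
manip.line_to(cs(0,.02,.055),velocity=.1)
print(manip.line_to(cs(0,.02,.014),velocity=.03,until_force=3),pose())
manip.line_to(cs(0,.02,.14),velocity=.15)
manip.let_go(); print(pose())
E
```

```text
True (array([0.612 , 0.0318, 0.0224]), array([-180. ,    0. ,   97.2]), 33.84, array([-0.2, -0.3,  3.8]), 0.5)
(array([0.6122, 0.0319, 0.14  ]), array([-179.9,    0. ,   97.2]), 36.26, array([0.7, 1.3, 0.9]), 92.8)
```

```bash
python3 - <<'E'
from h import *
for p in ([.441,-.006,.016],[.441,-.006,.1],[.408,-.336,.016]):
  for y in (7.2,-172.8,97,-83):
    q=manip.inverse_kinematics(p,[180,0,y]); print(p,y,None if q is None else np.round(q))
for y in (7.2,-172.8): print(np.round(manip.inverse_kinematics(cs(-.033,.04,.025),[180,0,y])),np.round(manip.inverse_kinematics(cs(.033,.04,.025),[180,0,y])))
manip.goto([.445,-.045,.20],[180,0,97]); manip.dwell(.2)
shot("wrist","w5.png"); print(pose())
manip.goto([.42,-.375,.22],[180,0,97]); manip.dwell(.2)
shot("wrist","w6.png"); print(pose())
E
```

```text
[0.441, -0.006, 0.016] 7.2 [  2.  39.  -6. 126.  14.  16. -99.]
[0.441, -0.006, 0.016] -172.8 [ 27.  46. -44. 125.  62.  34.  33.]
[0.441, -0.006, 0.016] 97 [ 12.  40. -21. 126.  41.  21. -36.]
[0.441, -0.006, 0.016] -83 [ 38.  58. -68. 125.  73.  55. 112.]
[0.441, -0.006, 0.1] 7.2 [  5.  29. -10. 123.  10.  29. -95.]
[0.441, -0.006, 0.1] -172.8 [ 34.  40. -56. 122.  49.  45.  44.]
[0.441, -0.006, 0.1] 97 [ 21.  32. -33. 122.  31.  34. -27.]
[0.441, -0.006, 0.1] -83 [ -41.   45.   65.  124.  -57.   50. -113.]
[0.408, -0.336, 0.016] 7.2 [ 45.  43. -11. 112.  17.  27. -62.]
[0.408, -0.336, 0.016] -172.8 [ 68.  53. -51. 112.  58.  46.  80.]
[0.408, -0.336, 0.016] 97 [ 56.  45. -29. 112.  40.  33.   6.]
[0.408, -0.336, 0.016] -83 [ 75.  64. -70. 111.  70.  64. 160.]
[ -2.  44.  -8. 104.  10.  33. -99.] [ -2.  48.  -8.  93.   9.  40. -97.]
[ 22.  54. -50. 103.  54.  50.  43.] [ 20.  58. -51.  92.  52.  57.  49.]
(array([ 0.446 , -0.0443,  0.1996]), array([ 1.80e+02, -1.00e-01,  9.71e+01]), 37.3, array([ 0.4, -0.4,  1. ]), 93.0)
(array([ 0.4207, -0.3738,  0.2202]), array([180. ,  -0. ,  97.1]), 38.81, array([-0.2,  0.1,  0.2]), 92.8)
```

View pics/w5.png

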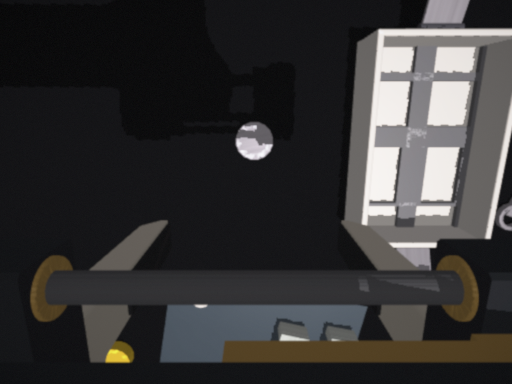

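View pics/w6.png

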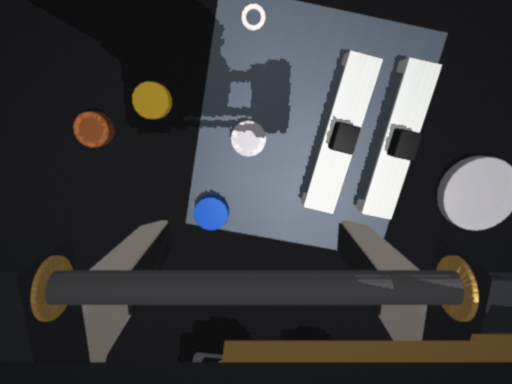

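```bash
cat > pk.py <<'E'
from h import *
def disc(im,c,px,r=30):
    x,y=map(int,px); m=np.zeros(im.shape[:2],np.uint8); cv2.circle(m,(x,y),r,255,-1)
    hsv=cv2.cvtColor(im,cv2.COLOR_BGR2HSV)
    bgl=np.median(im[(m>0)&(im.max(2)<140)],axis=0) if ((m>0)&(im.max(2)<140)).any() else 0
    g=((np.abs(im.astype(int)-bgl).sum(2)>90)&(m>0)&(hsv[...,1]<60)).astype(np.uint8)
    n,l,s,ce=cv2.connectedComponentsWithStats(g); k=1+np.argmax(s[1:,4])
    pts=cv2.convexHull(np.argwhere(l==k)[:,::-1].astype(np.int32))[:,0]
    P=ray(c,pts,.015)[:,:2]; (cx,cy),rr=cv2.minEnclosingCircle((P*1000).astype(np.float32))
    return np.array([cx,cy])/1000,rr*2,s[k]
E
python3 - <<'E'
from pk import *
im=cv2.imread("pics/w5.png"); c=cam("wrist",{"position":np.array([.446,-.0443,.1996]),"tool_rot":np.array([180,0,97.1])})
print(disc(im,c,(254,141)), ray(c,(254,141),.015))
im=cv2.imread("pics/w6.png"); c=cam("wrist",{"position":np.array([.4207,-.3738,.2202]),"tool_rot":np.array([180,0,97.1])})
print(disc(im,c,(248,139)), ray(c,(248,139),.015))
# bridges: white strip
g=(im.min(2)>190).astype(np.uint8); n,l,s,ce=cv2.connectedComponentsWithStats(g)
for i in range(1,n):
    if s[i,4]>500: print(s[i],ce[i])
for p in [(345,133),(405,139)]: print(ray(c,p,.045))
for q in [((351,53),(381,58),(333,213),(306,207)),((411,61),(440,67),(392,218),(364,214))]:
    P=ray(c,q,.025);print(P.mean(0).round(4),[np.linalg.norm(P[i]-P[(i+1)%4]).round(3) for i in range(4)]); d=P[0]+P[1]-P[2]-P[3];print("yaw",np.degrees(np.arctan2(-d[0],d[1])))
cv2.imwrite("pics/w6c.png",cv2.resize(im[0:230,120:460],None,fx=2.3,fy=2.3,interpolation=2))
E
```

```text
(array([ 0.44182813, -0.00776014]), 41.661216735839844, array([ 235,  122,   39,   39, 1180], dtype=int32)) [[ 0.44192048 -0.00781675  0.015     ]]
(array([ 0.41755807, -0.34640149]), 61.17030715942383, array([ 230,  130,   49,   40, 1473], dtype=int32)) [[ 0.40985926 -0.33782139  0.015     ]]
[ 304   51   79  163 4318] [342.56924502 130.02200093]
[ 362   58   79  161 4189] [400.98567677 136.27787061]
[231 131  35  25 648] [247.08487654 142.89197531]
[[ 0.50847872 -0.31686624  0.045     ]]
[[ 0.57122212 -0.31528449  0.045     ]]
[ 0.5112 -0.3226  0.025 ] [np.float64(0.032), np.float64(0.173), np.float64(0.032), np.float64(0.17)]
yaw -6.285611743872591
[ 0.5771 -0.3223  0.025 ] [np.float64(0.031), np.float64(0.169), np.float64(0.033), np.float64(0.17)]
yaw -4.348503156949809
```

View pics/w6c.png

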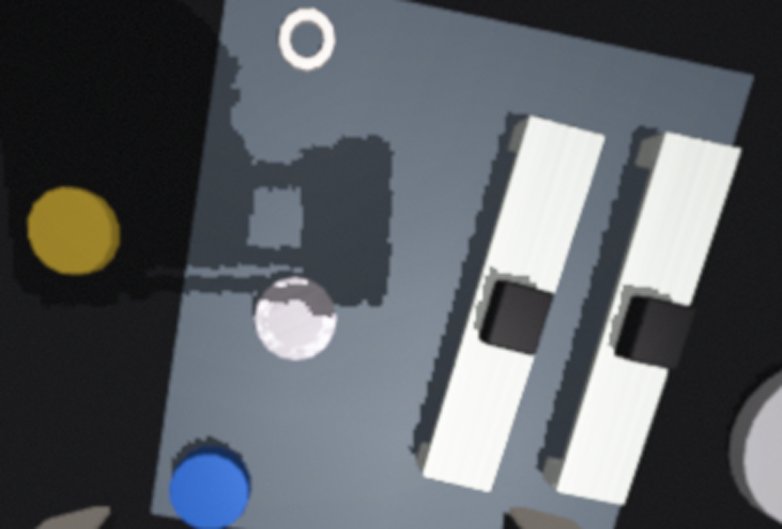

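```bash
python3 - <<'E'
from h import *
m=manip.camera_model("wrist");T=np.array(m["T_tool_cam"]);f=192/np.tan(np.radians(m["vertical_fov"])/2)
W=np.linalg.inv(T)
def p(x,y,z):
    q=W@[x,y,z,1]; return (round(m["cx"]+f*q[0]/q[2]),round(m["cy"]+f*q[1]/q[2]))
for z in (.008,-.011,-.04,-.07):
  for y in (.0465,.055,.064):
    print(z,y,p(.0075,y,z),p(-.0075,y,z))
print(ray(cam("top"),(394,232),.018))
im=cv2.imread("pics/w5.png"); cv2.imwrite("pics/w5c.png",cv2.resize(im[200:384,20:250],None,fx=3.2,fy=3.2,interpolation=2))
E
```

```text
0.008 0.0465 (338, 224) (336, 250)
0.008 0.055 (353, 224) (351, 250)
0.008 0.064 (369, 224) (367, 250)
-0.011 0.0465 (347, 238) (345, 266)
-0.011 0.055 (365, 238) (362, 266)
-0.011 0.064 (383, 238) (380, 266)
-0.04 0.0465 (368, 266) (365, 299)
-0.04 0.055 (389, 266) (385, 299)
-0.04 0.064 (411, 266) (407, 299)
-0.07 0.0465 (401, 311) (396, 352)
-0.07 0.055 (428, 311) (422, 352)
-0.07 0.064 (457, 311) (450, 352)
[[ 0.37424606 -0.43005477  0.018     ]]
```

View pics/w5c.png

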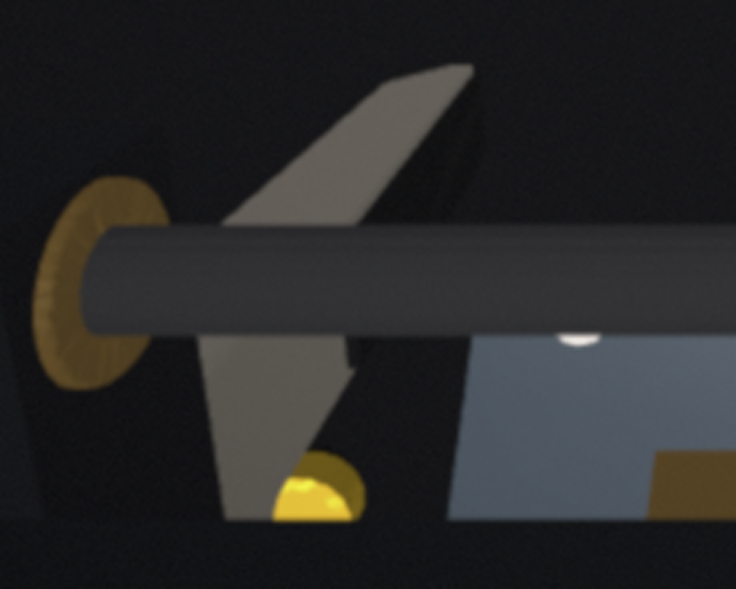

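```bash
cat >> pk.py <<'E'
def pick(p,psi,z=.012,up=.18):
    manip.goto([*p,.11],[180,0,psi]); manip.line_to([*p,z],velocity=.1)
    manip.close(); a=pose(); print("grip",a)
    manip.line_to([*p,up],velocity=.15); print("lift",pose())
def drop(px):
    O=[180,0,YAW]
    manip.goto(cs(px,.030,.16),O); print(pose())
    manip.line_to(cs(px,.030,.045),velocity=.1)
    print(manip.line_to(cs(px,.030,.027),velocity=.03,until_force=4),pose())
    manip.let_go(); manip.line_to(cs(px,.030,.15),velocity=.15); print(pose())
def nudge(px,front=.0195,z=.0245):
    O=[180,0,90+YAW]
    manip.goto(cs(px,-.004,.13),O); manip.close()
    manip.line_to(cs(px,-.004,z),velocity=.1)
    print(manip.line_to(cs(px,front-.0075,z),velocity=.03,until_force=12),pose())
    manip.line_to(cs(px,front-.0105,z),velocity=.05)
    manip.line_to(cs(px,front-.0105,.13),velocity=.15)
E
python3 - <<'E'
from pk import *
pick((.410,-.338),97,z=.011)
shot("scene","s7.png")
E
```

```text
grip (array([ 0.41 , -0.338,  0.011]), array([-180.,   -0.,   97.]), 41.38, array([0.2, 0.3, 0.5]), 39.4)
lift (array([ 0.4093, -0.3377,  0.1791]), array([-1.799e+02, -1.000e-01,  9.700e+01]), 42.66, array([ 0.5,  0.6, -1.5]), 39.3)
```

View pics/s7.png

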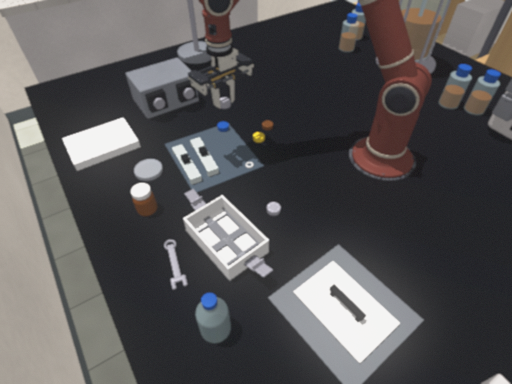

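```bash
python3 - <<'E'
from pk import *
drop(.033)
manip.goto([.61,-.055,.25],[180,0,97.2]); manip.dwell(.2); im,c=shot("wrist","w8.png"); print(pose())
cv2.imwrite("pics/w8c.png",cv2.resize(im[0:230,130:390],None,fx=2.6,fy=2.6,interpolation=2))
E
```

```text
(array([0.6435, 0.0442, 0.1597]), array([179.9,   0. ,   7.1]), 44.47, array([-0.8, -0. , -1.3]), 39.1)
False (array([0.6438, 0.0459, 0.027 ]), array([-180. ,   -0. ,    7.2]), 46.52, array([-0.4,  0.1, -1.7]), 39.2)
(array([0.6429, 0.0457, 0.149 ]), array([1.8e+02, 1.0e-01, 7.2e+00]), 48.48, array([-0.4,  0.2, -0.6]), 92.9)
(array([ 0.6099, -0.0546,  0.2498]), array([-180. ,   -0. ,   97.2]), 50.08, array([ 0.6, -0.2, -0.5]), 93.0)
```

View pics/w8c.png

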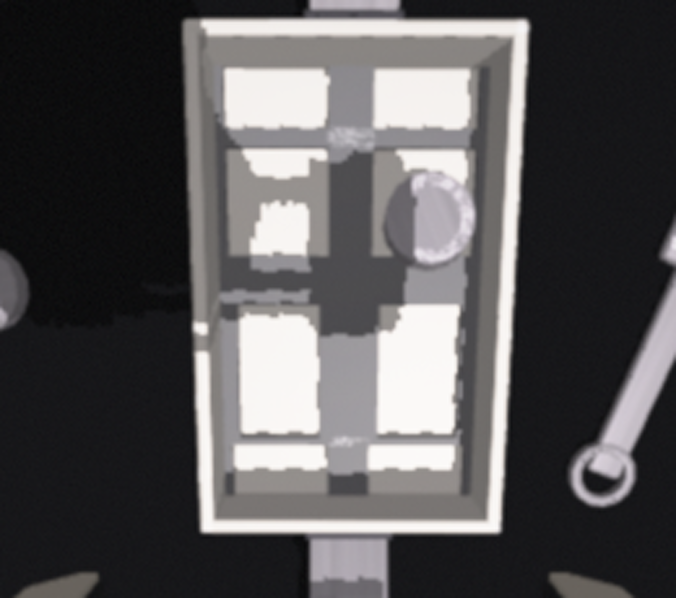

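```bash
python3 - <<'E'
from pk import *
nudge(.033)
manip.goto([.61,-.055,.25],[180,0,97.2]); manip.let_go(); manip.dwell(.1); im,c=shot("wrist","w9.png"); print(pose())
print(ray(c,proj(c,cs(.033,.04,.023)),.023), proj(c,cs(.033,.04,.023)))
o=im.copy()
q=np.array([proj(c,cs(.033+.02*np.cos(a),.04+.02*np.sin(a),.023))[0] for a in np.linspace(0,6.28,40)])
o=cv2.resize(im[0:230,130:390],None,fx=2.6,fy=2.6,interpolation=2); cv2.polylines(o,[((q-[130,0])*2.6).astype(int)],True,(0,0,255),1)
cv2.imwrite("pics/w9c.png",o)
E
```

```text
False (array([0.6459, 0.0284, 0.0245]), array([180. ,  -0. ,  97.2]), 54.04, array([-0.1,  0.6,  0.3]), 0.3)
(array([ 0.61 , -0.055,  0.25 ]), array([-180. ,    0. ,   97.2]), 57.42, array([ 1. , -0.1,  0.1]), 93.1)
[[0.64242646 0.05582058 0.023     ]] [[293.90510746  76.36399934]]
```

View pics/w9c.png

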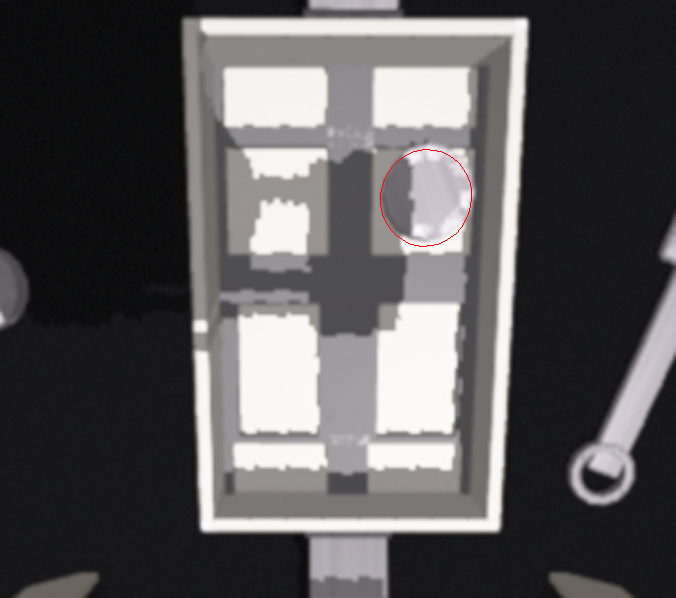

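```bash
python3 - <<'E'
from pk import *
manip.goto([.445,-.045,.20],[180,0,97]); manip.dwell(.2)
im,c=shot("wrist","w10.png")
p,d,s=disc(im,c,(254,141),45); print(p,d,s)
if abs(d-41)<2.5 and abs(p[0]-.4418)<.004:
    pick(p,7.2,z=.011)
    drop(-.033)
    nudge(-.033)
manip.goto([.61,-.055,.25],[180,0,97.2]); manip.let_go(); manip.dwell(.1); im,c=shot("wrist","w11.png"); print(pose())
o=cv2.resize(im[0:230,130:390],None,fx=2.6,fy=2.6,interpolation=2)
for x in(-.033,.033):
    q=np.array([proj(c,cs(x+.02*np.cos(a),.04+.02*np.sin(a),.023))[0] for a in np.linspace(0,6.28,40)])
    cv2.polylines(o,[((q-[130,0])*2.6).astype(int)],True,(0,0,255),1)
cv2.imwrite("pics/w11c.png",o)
E
```

```text
[ 0.44213293 -0.00731158] 41.651912689208984 [ 234  121   39   39 1187]
grip (array([ 0.4421, -0.0074,  0.011 ]), array([180. ,   0. ,   7.2]), 61.74, array([-0.3, -0.1,  0.3]), 39.2)
lift (array([ 0.4414, -0.0074,  0.1793]), array([-1.8e+02,  1.0e-01,  7.2e+00]), 63.02, array([-0.3, -0. , -0.9]), 39.1)
(array([0.5771, 0.0375, 0.1585]), array([180. ,   0.2,   7.2]), 63.65, array([ 0.4, -0.9, -1.6]), 39.4)
False (array([0.5783, 0.0377, 0.027 ]), array([-180. ,   -0. ,    7.2]), 65.7, array([-0.4,  0.1, -0.9]), 39.4)
(array([0.5774, 0.0374, 0.1491]), array([1.8e+02, 1.0e-01, 7.2e+00]), 67.66, array([0.2, 0.3, 0.9]), 93.3)
False (array([0.5805, 0.02  , 0.0245]), array([180. ,  -0. ,  97.2]), 72.19, array([-0.1,  0.8,  0.7]), 0.5)
(array([ 0.61 , -0.055,  0.25 ]), array([180. ,   0. ,  97.2]), 75.54, array([-0. ,  0.1, -0.2]), 92.8)
```

View pics/w11c.png

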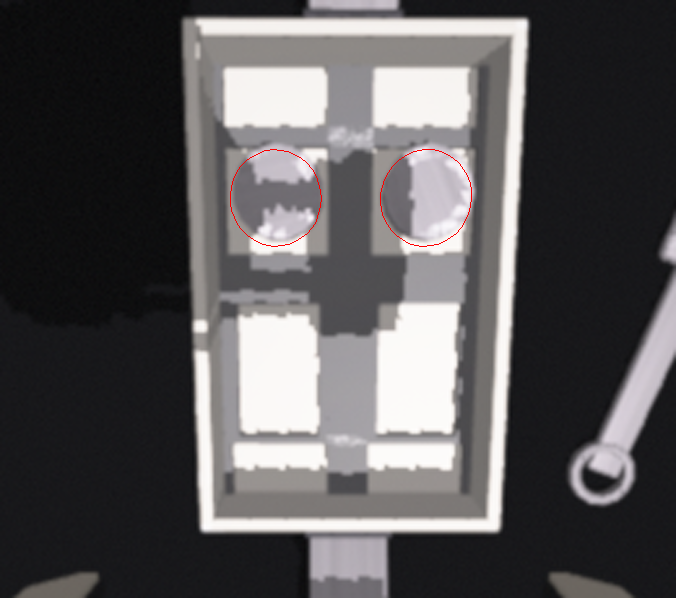

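```bash
cat >> pk.py <<'E'
def bridges(im,c):
    g=cv2.inRange(cv2.cvtColor(im,cv2.COLOR_BGR2HSV),(0,0,165),(180,45,255))
    n,l,s,ce=cv2.connectedComponentsWithStats(g); out=[]
    for i in range(1,n):
        if s[i,4]<1200: continue
        P=ray(c,np.argwhere(l==i)[:,::-1],.025)[:,:2]
        (cx,cy),(w,h),a=cv2.minAreaRect((P*1000).astype(np.float32))
        if w>h: w,h,a=h,w,a+90
        if 28<w<42 and 160<h<185: out.append((cx/1000,cy/1000,w,h,(a+90)%180-90,ce[i].round()))
    return out
E
python3 - <<'E'
from pk import *
manip.goto([.53,-.37,.25],[180,0,90]); manip.dwell(.2)
im,c=shot("wrist","w12.png"); print(pose())
for b in bridges(im,c): print(b)
shot("top","t12.png")
E
```

```text
(array([ 0.5308, -0.3685,  0.2502]), array([180. ,  -0. ,  90.1]), 77.03, array([0.1, 0.6, 0.5]), 92.8)
(0.5763032836914063, -0.3202846984863281, 36.39873504638672, 173.89080810546875, -4.65887451171875, array([293., 122.]))
```

View pics/w12.png

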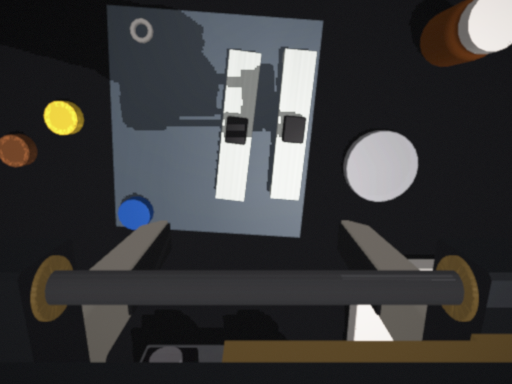

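View pics/t12.png

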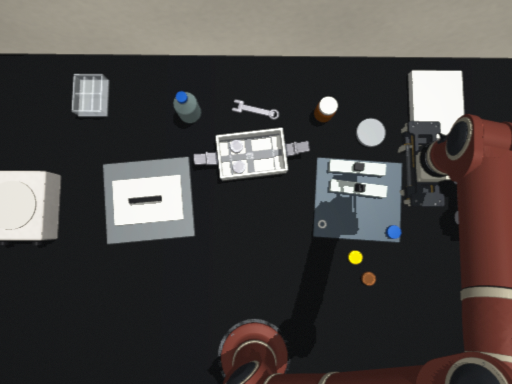

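```bash
cat >> pk.py <<'E'
def bpick(p,psi):
    manip.goto([*p,.12],[180,0,psi]); print(manip.line_to([*p,.035],velocity=.1,until_force=6))
    manip.close(); print("grip",pose())
    manip.line_to([*p,.20],velocity=.12); print("lift",pose())
def bplace(px,dx=0,dy=0):
    O=[180,0,YAW]
    manip.goto(cs(px+dx,dy,.20),O)
    manip.line_to(cs(px+dx,dy,.075),velocity=.12); print(pose())
    r=manip.line_to(cs(px+dx,dy,.041),velocity=.03,until_force=5); print(r,pose())
E
python3 - <<'E'
from pk import *
bpick((.5763,-.3203),-4.66)
shot("wrist","w13.png")
E
```

```text
True
grip (array([ 0.575 , -0.3207,  0.0334]), array([-180. ,    0.2,   -4.7]), 80.35, array([ 0.2, -0.3,  6.2]), 29.9)
lift (array([ 0.5758, -0.3201,  0.199 ]), array([-179.8,    0.5,   -4.7]), 81.9, array([ 0.2, -0.1, -2.2]), 29.8)
```

View pics/w13.png

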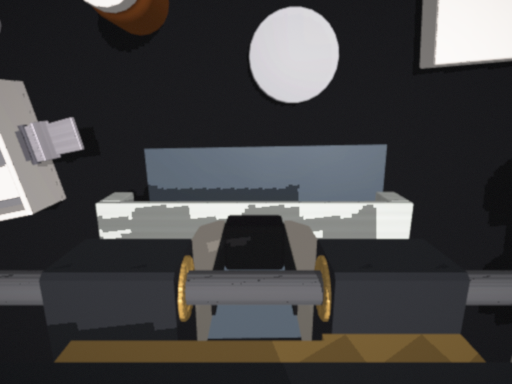

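```bash
sed -i 's/dy,.041)/dy,.039)/' pk.py; python3 - <<'E'
from pk import *
bplace(.033)
shot("scene","s14.png")
E
```

```text
(array([0.6482, 0.0163, 0.076 ]), array([-1.8e+02, -1.0e-01,  7.2e+00]), 84.44, array([-0.2,  0.5, -0.9]), 29.9)
True (array([0.6473, 0.0162, 0.0415]), array([-180. ,    0. ,    7.2]), 85.47, array([-0.5,  0.1,  4.9]), 29.8)
```

View pics/s14.png

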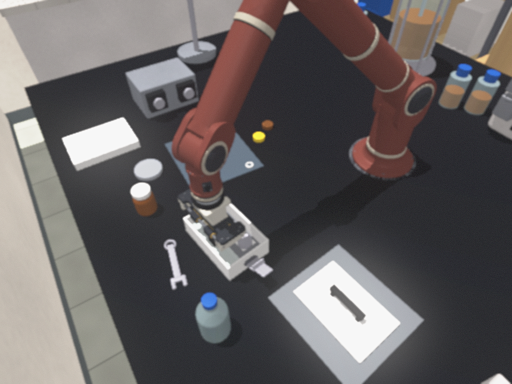

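```bash
python3 - <<'E'
from pk import *
manip.line_to(cs(.033,0,.0422),velocity=.03)
manip.let_go(); manip.line_to(cs(.033,0,.2),velocity=.15); print(pose())
manip.goto([.50,-.40,.25],[180,0,70]); manip.dwell(.2)
im,c=shot("wrist","w15.png"); print(pose())
for b in bridges(im,c): print(b)
E
```

```text
(array([0.6467, 0.016 , 0.1989]), array([-180. ,    0.4,    7.2]), 88.08, array([ 1. , -0.6,  0. ]), 92.8)
(array([ 0.5006, -0.3991,  0.25  ]), array([180. ,  -0. ,  70.1]), 89.96, array([-0.1, -0.1, -0. ]), 93.0)
```

View pics/w15.png

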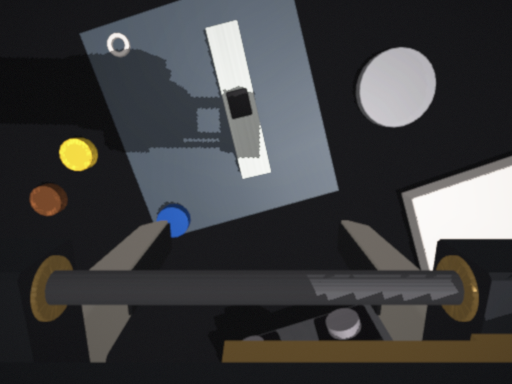

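```bash
python3 - <<'E'
from pk import *
im=cv2.imread("pics/w15.png"); c=cam("wrist",{"position":np.array([.5006,-.3991,.25]),"tool_rot":np.array([180,0,70.1])})
hsv=cv2.cvtColor(im,cv2.COLOR_BGR2HSV); print(hsv[130,243],hsv[60,230],hsv[150,280])
g=(((hsv[...,1]<28)&(hsv[...,2]>100))).astype(np.uint8); n,l,s,ce=cv2.connectedComponentsWithStats(g)
pts=np.argwhere((l>0)&(s[l,4]>60))[:,::-1]; m=(pts[:,0]>195)&(pts[:,0]<285)&(pts[:,1]>10)&(pts[:,1]<190); P=ray(c,pts[m],.025)[:,:2]
print(cv2.minAreaRect((P*1000).astype(np.float32)))
P=ray(c,[(206,29),(238,21),(271,172),(243,179)],.025);print(P.mean(0))
cv2.imwrite("pics/w15c.png",cv2.resize(im[10:190,160:320],None,fx=3.2,fy=3.2,interpolation=2))
print(ray(c,[(225,90),(248,85),(252,113),(231,118)],.045).round(4))
E
```

```text
[ 50   6 137] [ 50   3 237] [106  39 145]
((510.9407043457031, -321.879638671875), (174.80947875976562, 37.41447830200195), 83.14212799072266)
[ 0.5114809  -0.32312928  0.025     ]
[[ 0.5017 -0.3038  0.045 ]
 [ 0.527  -0.3075  0.045 ]
 [ 0.521  -0.3366  0.045 ]
 [ 0.4972 -0.3337  0.045 ]]
```

View pics/w15c.png

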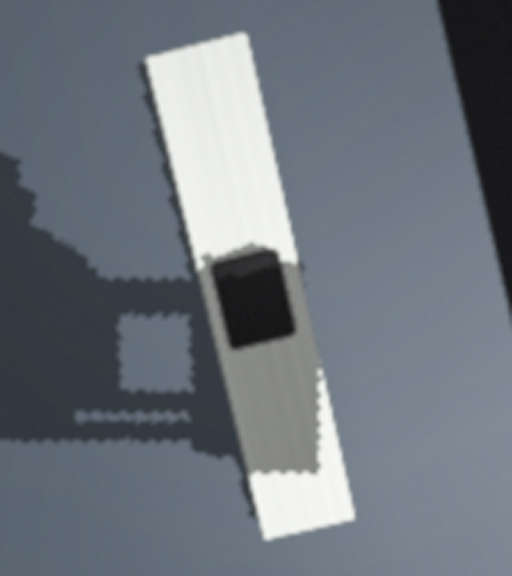

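```bash
python3 - <<'E'
from pk import *
bpick((.511,-.322),-6.8)
bplace(-.033)
E
```

```text
False
grip (array([ 0.511, -0.322,  0.035]), array([180. ,   0. ,  -6.8]), 93.17, array([ 0.1,  0.6, -0.4]), 29.6)
lift (array([ 0.5105, -0.3218,  0.1991]), array([-1.8e+02,  1.0e-01, -6.8e+00]), 94.69, array([ 0.6, -0.3, -1.4]), 29.7)
(array([0.5827, 0.0079, 0.0758]), array([ 1.8e+02, -1.0e-01,  7.2e+00]), 97.16, array([-0.4,  0.1, -1.6]), 29.9)
True (array([0.5817, 0.0079, 0.0429]), array([1.8e+02, 1.0e-01, 7.2e+00]), 98.13, array([-0.5, -0.8,  4.7]), 29.9)
```

```bash
python3 - <<'E'
from pk import *
manip.line_to(cs(-.033,0,.0437),velocity=.03)
manip.let_go(); manip.line_to(cs(-.033,0,.2),velocity=.15); print(pose())
manip.goto([.61,-.055,.27],[180,0,97.2]); manip.dwell(.2)
im,c=shot("wrist","w16.png"); print(pose())
o=cv2.resize(im[0:230,130:390],None,fx=2.6,fy=2.6,interpolation=2)
for x in(-.033,.033):
    q=np.array([proj(c,cs(x+a*.018,b*.087,.033))[0] for a,b in ((-1,-1),(1,-1),(1,1),(-1,1))])
    cv2.polylines(o,[((q-[130,0])*2.6).astype(int)],True,(0,0,255),1)
cv2.imwrite("pics/w16c.png",o)
manip.goto([.45,-.3,.35],[180,0,97]); manip.dwell(.3)
shot("scene","s16.png"); shot("top","t16.png"); print(pose())
E
```

```text
(array([0.5812, 0.0077, 0.199 ]), array([-180. ,    0.3,    7.2]), 100.68, array([-0.3, -0.6,  0.2]), 92.9)
(array([ 0.6099, -0.0547,  0.2699]), array([-180. ,    0. ,   97.2]), 102.27, array([ 0.7,  1.5, -0.3]), 92.7)
(array([ 0.4503, -0.2996,  0.3499]), array([-180. ,   -0. ,   97.1]), 103.83, array([0.1, 0.3, 0.5]), 92.9)
```

View pics/w16c.png

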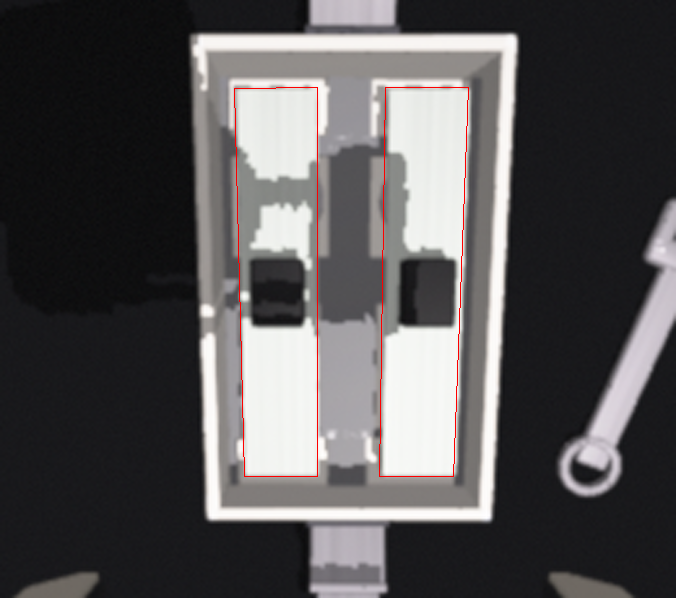

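View pics/s16.png

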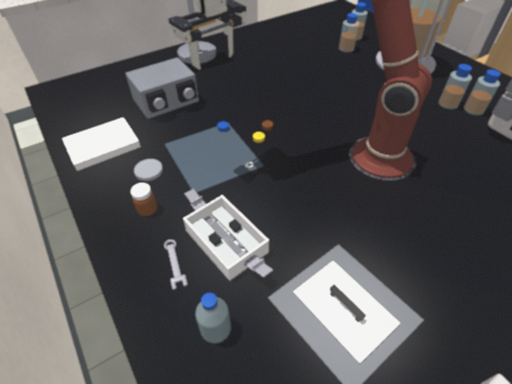

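View pics/t16.png

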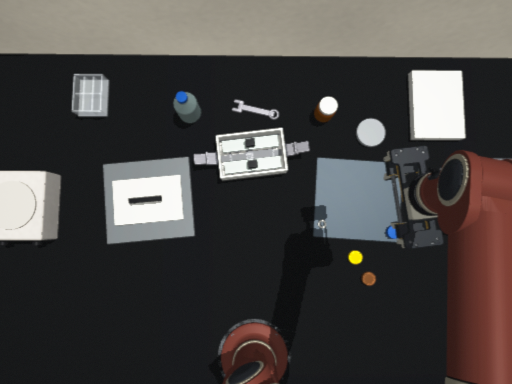

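```bash
python3 - <<'E'
from h import *
print(manip.observe()["t"]); manip.close_job()
E
```

```text
103.825
the job is handed in; nothing more can be done
```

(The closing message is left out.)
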